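# Check the tip-box latches

## Robot

A 6-joint arm with a two-finger parallel gripper is mounted at the origin on a cart in front of the work surface, level with it; the furniture and walls round the work are solid. World frame = base frame: x ahead of the robot, y to its left, z up, the work surface at z = 0. Lengths are in m, angles in degrees, forces in N, time in s.
With the tool pointing down it reaches from about 0.4 to 0.825 m from the base axis. Payload 7 kg.
Tool frame: the origin (TCP) lies on the centre line of the jaws, within the pads' length; the fingertips stand 19 mm ahead of it and the grasp point (between the pads) is the TCP; z points along the fingers, y is the line along which they close (so a half turn about z gives the same grasp; the last joint's range is limited). The gripper opens to 88 mm and grips with 3 to 60 N. Pads are 19 mm wide; open, the fingers measure 130 mm over their backs; the gripper's body (78 mm by 193 mm) begins 47 mm behind the grasp point.
Start: joints at [-56.201, 20.546, 0.682, 0, -70.136, -16.507], TCP at [0.201, -0.644, 0.246] pointing down, gripper open.
Joint ranges: [-176.03, 176.03], [-82.01, 121.73], [-58.28, 71.71], [-173.87, 95.51], [-174.79, -0.11], [-173.66, 173.66]. Speed limits (degrees/s): [136.94, 136.94, 172.46, 180, 180, 180].

## Interface

Orientations are given as [roll, pitch, yaw] about the fixed x, y, z axes, in that order (R = Rz(yaw) Ry(pitch) Rx(roll)).
In Python, from plant import * gives the robot as it stands. The module is installed in compiled form; this text tells all that it offers.
- The arm moves only by the tool play_rows, never from a script. Its argument "deltas" is a list of rows, each a list of 6 numbers: the shift along the world's x, y, z scaled (see below), then the turn, a rotation vector about the world's x, y, z scaled (see below). A call has 1 to 10 rows; each row shifts and turns the commanded pose from where the row before left it; what a row does not reach is not made up. The controller multiplies each number of a shift by 800 mm and each number of a turn by 180 degrees. A row lasts 1/10 s, in which the tool goes at most 50 mm and 8.59 degrees, less where a joint would pass 70% of its speed; a pose out of reach is approached as far as the arm can. A call with a number of a shift or a turn outside -1 to 1 is refused whole. A call with a gripper value outside its range is refused whole. "gripper" is the gripper command: -1 is shut, 1 is fully open, values between are in proportion, set as the call begins (left out, the last holds). The fingers move at their own pace and stop on an object; the grip force is fixed at half the most. Time passes only in rows, so rows that do not move let the fingers close. It gives the time, the measured TCP pose, the force, the opening and the grip force at its end, in the units of the state.
- get_obs(): the state, without advancing time (a new reading comes with each control period).
- snapshot(name): name is "scene" or "side" or "wrist"; returns (picture, depth): 420x560x3 uint8, blue, green, red; 420x560 float32, m along the optical axis (not along the pixel's ray), 0 where there is no reading.
- camera_model(name): a dict with "fx", "fy", "cx", "cy" (pixels), "k1" (the pictures are not rectified: a ray, as slopes to the right and down, at radius r is drawn at 1 + k1 r^2 times it, then the intrinsics apply), "world_to_cam" (4x4, takes a point from world to camera coordinates). Camera axes: x right, y down, z forward; pixel columns grow to the right and rows downward; lengths in m; the calibration is good to about 2 mm. A picture is of the moment at which its call begins: read the wrist's pose just before it. camera_model takes no time and is no camera call; for the wrist camera it gives the pose at the moment of the call.
- close_job(): hands the job in; it is judged then, once.
The state is a dict: "clock": time; "joint_pos": joint angles; "qvel": joint speeds; "tau": joint torques, N m; "tool_pos": TCP position; "orientation": TCP orientation; "force": force on the tool from outside, world axes, zero at the start; "moment": the same for the moment, N m; "opening": finger opening in m; "gripper_force": force on a finger pad.
Only numpy, scipy, OpenCV 4.12 (cv2) and the standard library are available. Lean on these libraries where they do the work, as an engineer would, in place of code of your own. Each camera call takes 0.05 s, during which the arm holds its last target. There are 200 camera calls.

## Task

The lids of the two pipette-tip boxes with a latch tab in front have both been pushed down, but one of them has not caught. Find the loose lid by tugging it up by its tab, press it down until its latch catches, then give the tab another firm upward tug to make sure it holds. Leave both lids fully shut.

Things in the scene. Friction and masses are not known exactly. Their poses are not given: they have to be found in the camera images.
- box_a_lid (a joint): Lid hinge of one of two identical tip boxes (137 wide, 105 deep, 97 mm high, clear lid, white tab in front; they do not slide), rad: 0 = shut, grows as the front rises. Hinge line along the box's back, 63 mm up, 115 mm behind the tab's centre. The lid falls by its weight. Caught it stays below 0.03 (1.5 mm play at the tab); uncaught it rests near 0.07 and lifts with under 1 N.
- box_b_lid (a joint): Lid hinge of the other, identical tip box, same values; either box may be the loose one. On both the tab juts level from the middle of the lid's front: 26 mm wide (sideways), 36 mm long (front to back), 12 mm thick, with a hook under it. Its centre is 90 mm above the worktop at angle 0, and higher by 115 mm times the angle; the lid turns it, so follow the arc or pinch its sides lightly.
- catch_a: Sprung white latch tongue, 16 mm wide, in the front face of the box of box_a_lid. Origin at its tip, 50 mm above the worktop, 40 mm straight below the centre of the shut lid's tab. x axis level from the box's front to its back, z up. Some 4 to 8 N down on the tab snaps the hook under the tongue, which slides back 6 mm; it then holds a pull of 25 N. A firm tug is 5 to 10 N.
- catch_b: The same latch tongue on the box of box_b_lid: origin at its tip, 50 mm above the worktop, 40 mm straight below the centre of the shut lid's tab; x axis level from the box's front to its back, z up; same forces.

How it is judged (in metres and radians):
On the way, in this order (a step that is already met when the one before it is completed fails the run):
1. the loose lid is tugged up and gives: its front rises at least 4 mm above where it rested (hinge above 0.11 rad) (value of joint box_a_lid above 0.11 rad), for 0.1 s.
2. after being pressed home, that lid is tugged again and its latch holds: at least 2 N of pull on the tongue for 0.2 s with the tongue fully out (within 2 mm) and the hinge below 0.035 rad (contact force between catch_a and box_a_lid above 2 N and distance of catch_a from where it was at the start of the episode below 0.002 m and value of joint box_a_lid below 0.035 rad), for 0.2 s.
At the end, for the whole second after the job is handed in: both lids are shut and caught, each hinge below 0.03 rad, and let go (value of joint each of box_a_lid, box_b_lid below 0.03 rad); the robot touches nothing.
It also fails if it takes over 58 s, if anything falls off the work surface, if the arm or the gripper's body presses on something with over 40 N, if the wrist force passes 120 N, or if a joint passes its speed limit or range.

## Working session

There is one attempt and no reset: what is moved stays moved. The work goes in short steps, Python scripts to look and compute and a tool call to move; the robot and the scene stay as the last step left them, time stands still between calls to the robot, and variables do not carry over. Pictures are saved under pics/ and viewed, at most 10 in all, crops included, and the job is handed in when it is done.

Besides the shell and the picture viewer there is one more tool, called after "Call:" as a command line: name --pt "numbers of a row" for each row, then --argument value for the rest. play_rows: Moves the arm, as the interface text tells. Its arguments: {"type":"object","properties":{"deltas":{"type":"array","items":{"type":"array","items":{"type":"number","minimum":-1,"maximum":1}}},"gripper":{"type":"number"}},"required":["deltas"]}

```bash
mkdir -p pics; cat > h.py <<'E'
from plant import *
import numpy as np, cv2
def cloud(name):
    m=camera_model(name); im,d=snapshot(name)
    v,u=np.mgrid[0:420,0:560]
    K=np.array([[m['fx'],0,m['cx']],[0,m['fy'],m['cy']],[0,0,1.]])
    p=cv2.undistortPoints(np.stack([u.ravel(),v.ravel()],1).astype(np.float64)[:,None],K,np.array([m['k1'],0,0,0.]))[:,0].reshape(420,560,2)
    P=np.dstack([p[...,0]*d,p[...,1]*d,d])
    T=np.linalg.inv(m['world_to_cam'])
    W=P@T[:3,:3].T+T[:3,3]; W[d==0]=np.nan
    return im,d,W
E
python3 - <<'E'
from h import *
print(get_obs())
for n in('scene','side'):
    im,d,W=cloud(n); np.savez(n,im=im,W=W); cv2.imwrite(f'pics/{n}0.png',im)
    print(n,np.linalg.inv(camera_model(n)['world_to_cam'])[:3].round(3))
E
```

```text
{'clock': 0.0, 'joint_pos': array([-5.62033871e+01,  2.05905603e+01,  6.34603419e-01, -1.84985037e-02,
       -7.01353852e+01, -1.65064390e+01]), 'qvel': array([-0.0303559 , -0.06364254, -0.02840013,  0.00386115,  0.08058585,
       -0.0379527 ]), 'tau': array([-1.25665880e-03, -5.82719100e+01,  2.93058980e+01,  6.99707687e+00,
        7.01944882e-03, -2.02169063e-04]), 'tool_pos': array([ 0.20045106, -0.64408366,  0.24464393]), 'orientation': array([ 1.79907481e+02, -9.28150362e-03, -1.62716118e+02]), 'force': array([-0.45903571, -0.8115782 ,  0.58153445]), 'moment': array([ 0.01133368, -0.00079698, -0.02357249]), 'gripper_force': 0.0, 'opening': 0.08761584521832867}
scene [[-0.844 -0.214  0.492  0.026]
 [-0.536  0.361 -0.763  0.857]
 [-0.014 -0.908 -0.42   0.579]]
side [[ 0.991 -0.044  0.123  0.472]
 [-0.13  -0.421  0.898 -0.75 ]
 [ 0.012 -0.906 -0.423  0.448]]
```

View pics/scene0.png

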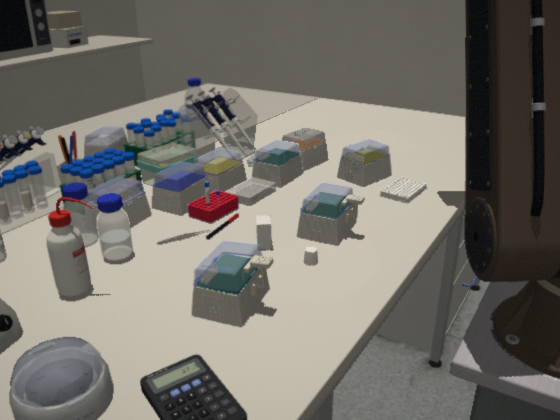

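View pics/side0.png

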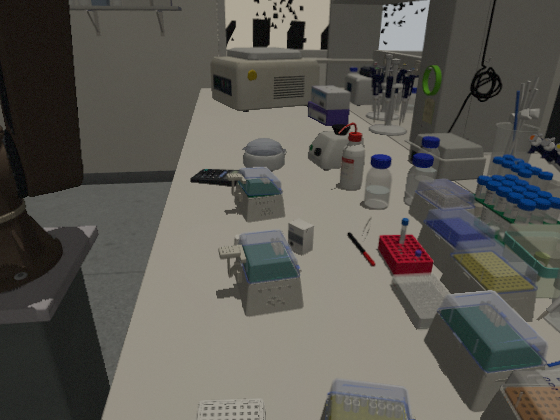

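The scene view shows the two tabbed boxes with tabs at about (354,200) and (260,262). In the side view the same tabs are at about (230,252) and (236,176). Next I measure the tabs from depth.

```bash
python3 - <<'E'
from h import *
for n,bs in(('scene',[(340,190,368,210),(240,250,278,275)]),('side',[(215,240,243,264),(226,168,246,186)])):
    z=np.load(n+'.npz');im,W=z['im'],z['W']
    for x0,y0,x1,y1 in bs:
        P=W[y0:y1,x0:x1].reshape(-1,3);c=im[y0:y1,x0:x1].reshape(-1,3).astype(int)
        ok=np.isfinite(P[:,0])&(P[:,2]>.08)&(P[:,2]<.12)&(c.min(1)>110)
        Q=P[ok];print(n,len(Q),np.median(Q,0).round(3),np.percentile(Q,[3,97],axis=0).round(3).tolist(),np.median(c[ok],0))
    cv2.imwrite(f'pics/{n}_c.png',np.hstack([cv2.resize(im[y0-15:y0+60,x0-50:x0+50],(400,300),interpolation=2) for x0,y0,_,_ in bs]))
E
python3 -c "
import cv2,numpy as np
cv2.imwrite('pics/both.png',np.vstack([cv2.imread('pics/scene_c.png'),cv2.imread('pics/side_c.png')]))"
```

```text
scene 175 [ 0.488 -0.156  0.095] [[0.453, -0.196, 0.085], [0.512, -0.134, 0.097]] [157. 165. 163.]
scene 340 [0.506 0.194 0.102] [[0.473, 0.156, 0.087], [0.538, 0.22, 0.106]] [157.5 165.  163. ]
side 165 [ 0.476 -0.156  0.094] [[0.454, -0.169, 0.087], [0.492, -0.136, 0.096]] [127. 141. 146.]
side 63 [0.504 0.192 0.101] [[0.474, 0.174, 0.093], [0.519, 0.248, 0.103]] [126. 137. 142.]
```

View pics/both.png

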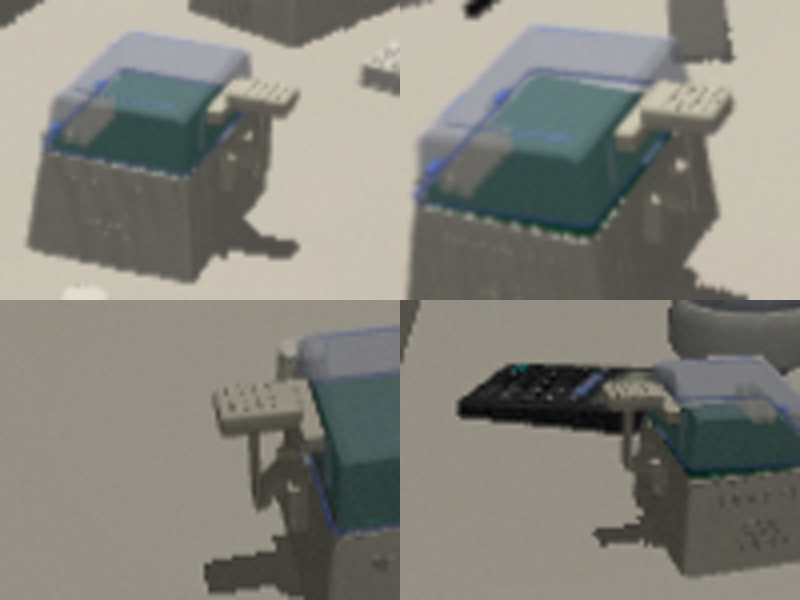

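```bash
python3 - <<'E'
from h import *
for n,bs in(('scene',[(340,188,372,212),(240,248,280,277)]),('side',[(212,238,246,266),(222,166,250,188)])):
    z=np.load(n+'.npz');im,W=z['im'],z['W']
    for (x0,y0,x1,y1),zt in zip(bs,(.0955,.102)):
        P=W[y0:y1,x0:x1].reshape(-1,3)
        Q=P[np.abs(P[:,2]-zt)<.004]
        c=np.median(Q,0);Q=Q[np.linalg.norm(Q[:,:2]-c[:2],axis=1)<.026]
        r=cv2.minAreaRect((Q[:,:2]*1000).astype(np.float32));print(n,len(Q),r)
# box footprint from tall box wall/lid points
z=np.load('scene.npz')
for n in('scene','side'):
    W=np.load(n+'.npz')['W']
    for y0 in(-.156,.193):
        P=W.reshape(-1,3);Q=P[(P[:,0]>.5)&(P[:,0]<.68)&(abs(P[:,1]-y0)<.11)&(P[:,2]>.03)&(P[:,2]<.115)]
        print(n,len(Q),cv2.minAreaRect((Q[:,:2]*1000).astype(np.float32)))
E
```

```text
scene 102 ((488.210205078125, -158.48410034179688), (40.7894287109375, 48.037330627441406), 26.532047271728516)
scene 225 ((509.8018798828125, 196.04165649414062), (42.7493896484375, 48.319358825683594), 36.13684844970703)
side 192 ((474.94879150390625, -156.55096435546875), (45.93783950805664, 27.46803855895996), 3.5170116424560547)
side 69 ((506.9809265136719, 197.247802734375), (46.57051467895508, 40.36082077026367), 86.28263092041016)
scene 1454 ((541.0038452148438, -138.75241088867188), (130.6983184814453, 81.94190216064453), 89.94019317626953)
scene 3484 ((547.8409423828125, 212.96755981445312), (99.07953643798828, 134.386962890625), 5.309822082519531)
side 3161 ((540.590576171875, -153.18634033203125), (94.92696380615234, 124.01663970947266), 6.393860340118408)
side 1611 ((548.8560180664062, 202.86099243164062), (104.89437103271484, 129.4794158935547), 13.345664978027344)
```

Call:
play_rows --pt "0.045 0.04 0 0 0 0" --pt "0.045 0.04 0 0 0 0" --pt "0.045 0.04 0 0 0 0" --pt "0.04 0.045 0 0 0 0" --pt "0.04 0.045 0 0 0 0" --pt "0.04 0.045 0 0 0 0" --pt "0.025 0.055 0 0 0 0" --pt "0.02 0.058 0 0 0 0" --pt "0.0 0.06 0 0 0 0" --pt "0 0.06 0 0 0 0"

```text
clock: 1.1
tool_pos: [0.4405, -0.2521, 0.2449]
orientation: [180.0, -0.0, -162.7]
force: [0.7, 0.5, -0.9]
opening: 0.0876
gripper_force: 0.0
```

Call:
play_rows --pt "0 0.06 0 0 0 0" --pt "0 0.06 0 0 0 0" --pt "0 0.06 0 0 0 0" --pt "0 0.06 0 0 0 0" --pt "0 0.06 0 0 0 0" --pt "0 0.06 0 0 0 0" --pt "0 0.06 0 0 0 0" --pt "0 0.06 0 0 0 0" --pt "0 0.06 0 0 0 0"

```text
clock: 2.0
tool_pos: [0.4399, 0.1799, 0.2457]
orientation: [180.0, 0.0, -162.7]
force: [1.4, -0.2, 0.2]
opening: 0.0874
gripper_force: 0.0
```

```bash
python3 - <<'E'
from h import *
im,d,W=cloud('wrist'); np.savez('w1',im=im,W=W); cv2.imwrite('pics/w1.png',im)
print(W[::60,::80].round(3)[...,2])
E
```

```text
[[-0.001 -0.002 -0.76  -0.635 -0.663 -0.762 -0.759]
 [-0.001 -0.     0.    -0.    -0.76  -0.757 -0.759]
 [-0.001 -0.     0.001 -0.001  0.002 -0.001  0.001]
 [ 0.08  -0.001 -0.001  0.    -0.     0.001  0.   ]
 [-0.001 -0.     0.001  0.041  0.022 -0.     0.019]
 [ 0.317  0.317  0.308  0.309  0.309  0.309  0.315]
 [ 0.325  0.325  0.325  0.326  0.327  0.327  0.326]]
```

View pics/w1.png

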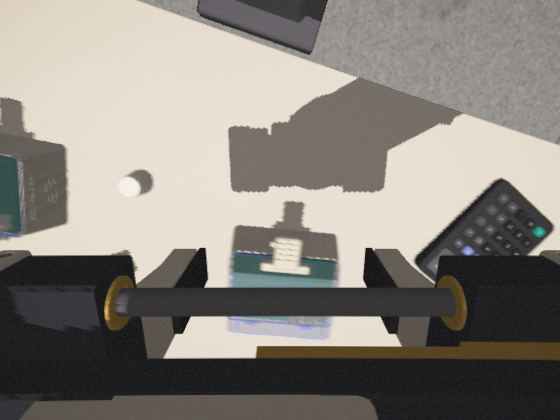

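The wrist view shows the tab at about (287,250), nearly aligned with the jaws, with box front edge from (235,228) to (338,233).

```bash
python3 - <<'E'
from h import *
z=np.load('w1.npz');im,W=z['im'],z['W']
x0,y0,x1,y1=255,228,325,280
P=W[y0:y1,x0:x1].reshape(-1,3)
Q=P[abs(P[:,2]-.102)<.006];Q=Q[np.linalg.norm(Q[:,:2]-np.median(Q,0)[:2],axis=1)<.03]
print(len(Q),np.median(Q,0),cv2.minAreaRect((Q[:,:2]*1000).astype(np.float32)))
for a in range(232,278,4):
    r=W[a,255:325];m=np.where(abs(r[:,2]-.102)<.008)[0]
    if len(m): print(a,m[0]+255,m[-1]+255,r[m[0]].round(4),r[m[-1]].round(4))
E
```

```text
1279 [0.49481873 0.19657181 0.10347672] ((495.5220947265625, 195.5818328857422), (48.26922607421875, 49.416542053222656), 15.827661514282227)
236 274 298 [0.4769 0.1812 0.098 ] [0.4704 0.204  0.0967]
240 274 299 [0.4786 0.1819 0.1038] [0.4717 0.2052 0.103 ]
244 273 299 [0.4837 0.1823 0.1022] [0.4753 0.2063 0.1041]
248 273 298 [0.4877 0.1835 0.1022] [0.4792 0.2065 0.1052]
252 273 298 [0.4912 0.1846 0.1037] [0.4841 0.2082 0.1032]
256 272 297 [0.4968 0.1852 0.1011] [0.4885 0.2086 0.1032]
260 272 297 [0.501  0.1864 0.1013] [0.4927 0.21   0.103 ]
264 260 296 [0.5122 0.1766 0.0945] [0.4973 0.2104 0.1027]
268 260 307 [0.516  0.1778 0.0956] [0.5015 0.2239 0.0959]
272 255 306 [0.5214 0.1741 0.0967] [0.5066 0.2246 0.095 ]
276 255 323 [0.5237 0.1751 0.1005] [0.506  0.2431 0.0945]
```

Call:
play_rows --pt "0.028 0.0095 -0.03 0 0 -0.015" --pt "0.028 0.0095 -0.05 0 0 -0.015" --pt "0 0 -0.04 0 0 0" --pt "0 0 -0.03 0 0 0" --pt "0 0 -0.02 0 0 0" --pt "0 0 -0.012 0 0 0" --pt "0 0 0 0 0 0" --pt "0 0 0 0 0 0" --gripper 0.0

```text
clock: 2.85
tool_pos: [0.4857, 0.1933, 0.1005]
orientation: [180.0, 0.0, -168.1]
force: [-0.9, 0.4, 1.4]
opening: 0.0441
gripper_force: 0.0
```

```bash
python3 - <<'E'
from h import *
a=[snapshot(n)[0] for n in('wrist','scene')]
print(get_obs()['force'])
cv2.imwrite('pics/w2.png',np.hstack([cv2.resize(a[0][180:330,180:380],(400,300)),cv2.resize(a[1][210:330,180:340],(400,300))]))
E
```

```text
[ 0.70836949 -0.39107949 -0.67128888]
```

View pics/w2.png

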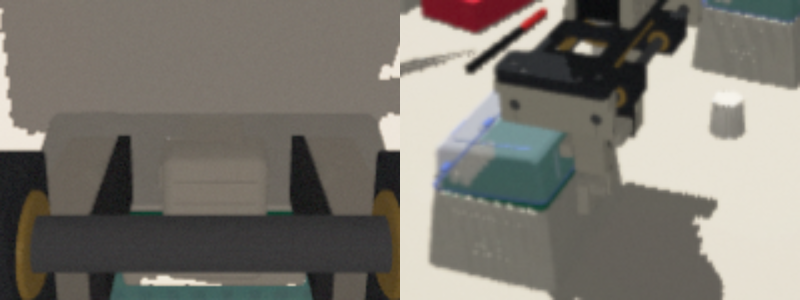

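The tab sits centred between the open fingers. I close and lift along the arc.

Call:
play_rows --pt "0 0 0 0 0 0" --pt "0 0 0 0 0 0" --pt "0 0 0 0 0 0" --pt "0 0 0 0 0 0" --pt "0 0 0 0 0 0" --gripper -1

```text
clock: 3.45
tool_pos: [0.4854, 0.1939, 0.1004]
orientation: [179.9, 0.0, -168.1]
force: [-3.8, 3.9, 2.3]
opening: 0.0256
gripper_force: 30.0
```

Call:
play_rows --pt "0.0008 0.0002 0.003 -0.0012 0.006 0" --pt "0.0008 0.0002 0.003 -0.0012 0.006 0" --pt "0.0008 0.0002 0.003 -0.0012 0.006 0" --pt "0.0008 0.0002 0.003 -0.0012 0.006 0" --pt "0 0 0 0 0 0" --pt "0 0 0 0 0 0" --pt "0 0 0 0 0 0"

```text
clock: 4.15
tool_pos: [0.4886, 0.1946, 0.1096]
orientation: [179.9, -4.3, -168.1]
force: [2.2, 4.8, -1.9]
opening: 0.0257
gripper_force: 30.0
```

The lid gave (9 mm up, about 2 N), so this is the loose one. Now I press it down along the arc.

Call:
play_rows --pt "-0.0008 -0.0002 -0.003 0.0012 -0.006 0" --pt "-0.0008 -0.0002 -0.003 0.0012 -0.006 0" --pt "-0.0008 -0.0002 -0.003 0.0012 -0.006 0" --pt "-0.0008 -0.0002 -0.003 0.0012 -0.006 0" --pt "-0.0007 -0.0002 -0.003 0.0012 -0.006 0" --pt "-0.0007 -0.0002 -0.003 0.0012 -0.006 0" --pt "0 0 0 0 0 0" --pt "0 0 0 0 0 0"

```text
clock: 4.95
tool_pos: [0.484, 0.1935, 0.0952]
orientation: [180.0, 2.3, -168.1]
force: [-3.5, 7.3, -1.1]
opening: 0.026
gripper_force: 30.0
```

Call:
play_rows --pt "-0.0007 -0.0002 -0.0025 0.001 -0.005 0" --pt "0 0 0 0 0 0" --pt "0 0 0 0 0 0"

```text
clock: 5.25
tool_pos: [0.4835, 0.1934, 0.0934]
orientation: [180.0, 3.2, -168.1]
force: [-4.0, 5.7, 0.5]
opening: 0.0254
gripper_force: 30.0
```

Call:
play_rows --pt "-0.0002 0 -0.0015 0 -0.001 0" --pt "-0.0002 0 -0.0015 0 -0.001 0" --pt "0 0 0 0 0 0"

```text
clock: 5.55
tool_pos: [0.4831, 0.1933, 0.0916]
orientation: [-180.0, 3.6, -168.1]
force: [-7.8, 5.7, 8.5]
opening: 0.0257
gripper_force: 30.0
```

Call:
play_rows --pt "0 0 -0.0015 0 0 0" --pt "0 0 0 0 0 0"

```text
clock: 5.75
tool_pos: [0.4831, 0.1933, 0.0911]
orientation: [-180.0, 3.6, -168.0]
force: [-10.8, 4.4, 17.8]
opening: 0.0253
gripper_force: 30.0
```

Call:
play_rows --pt "0.0002 0 0.0015 0 0 0" --pt "0.0002 0 0.0015 0 0 0" --pt "0 0 0.0005 0 0 0" --pt "0 0 0 0 0 0"

```text
clock: 6.15
tool_pos: [0.4834, 0.1933, 0.0926]
orientation: [-180.0, 3.5, -168.1]
force: [-3.7, 7.1, 0.5]
opening: 0.0256
gripper_force: 30.0
```

Call:
play_rows --pt "0.0001 0 0.0012 0 0.001 0" --pt "0 0 0 0 0 0"

```text
clock: 6.35
tool_pos: [0.4836, 0.1934, 0.0934]
orientation: [180.0, 3.4, -168.1]
force: [-4.2, 6.0, -1.1]
opening: 0.0257
gripper_force: 30.0
```

Call:
play_rows --pt "0.0001 0 0.001 0 0.001 0" --pt "0 0 0 0 0 0"

```text
clock: 6.55
tool_pos: [0.4836, 0.1934, 0.0937]
orientation: [180.0, 3.2, -168.1]
force: [-0.3, 7.8, -6.1]
opening: 0.0255
gripper_force: 30.0
```

Call:
play_rows --pt "0.0001 0 0.001 0 0.001 0" --pt "0 0 0 0 0 0" --pt "0 0 0 0 0 0"

```text
clock: 6.85
tool_pos: [0.4836, 0.1934, 0.0939]
orientation: [179.9, 3.0, -168.1]
force: [3.0, 7.8, -13.1]
opening: 0.0259
gripper_force: 30.0
```

The latch holds a 13 N pull. I ease it to a firm 8 N, hold, then unload.

Call:
play_rows --pt "0 0 -0.0006 0 0 0" --pt "0 0 0 0 0 0" --pt "0 0 0 0 0 0" --pt "0 0 0 0 0 0" --pt "0 0 0 0 0 0"

```text
clock: 7.35
tool_pos: [0.4836, 0.1934, 0.0938]
orientation: [179.9, 3.0, -168.1]
force: [0.1, 7.8, -8.6]
opening: 0.0254
gripper_force: 30.0
```

Call:
play_rows --pt "-0.0001 0 -0.0015 0 -0.001 0" --pt "0 0 -0.0005 0 0 0" --pt "0 0 0 0 0 0"

```text
clock: 7.65
tool_pos: [0.4835, 0.1934, 0.0929]
orientation: [180.0, 3.2, -168.1]
force: [-4.7, 7.3, 1.5]
opening: 0.0256
gripper_force: 30.0
```

Call:
play_rows --pt "0 0 0 0 0 0" --pt "0 0 0 0 0 0" --pt "0 0 0 0 0 0" --pt "0 0 0 0 0 0" --gripper 0.0

```text
clock: 8.05
tool_pos: [0.4837, 0.1922, 0.0928]
orientation: [-179.9, 3.1, -168.1]
force: [-0.3, 0.4, -0.4]
opening: 0.0432
gripper_force: 0.0
```

Call:
play_rows --pt "0 0 0.02 0 0 0" --pt "0 0 0.04 0 0 0" --pt "0 0 0.05 0 0 0" --pt "-0.03 0 0.05 0 0 0" --pt "-0.03 0 0.03 0 0 0" --pt "0 0 0 0 0 0" --pt "0 0 0 0 0 0"

```text
clock: 8.75
tool_pos: [0.4357, 0.1927, 0.2456]
orientation: [180.0, 3.2, -168.1]
force: [0.1, -0.5, -0.6]
opening: 0.0442
gripper_force: 0.0
```

```bash
python3 - <<'E'
from h import *
im,d,W=cloud('scene')
for (x0,y0,x1,y1),(cx,cy) in zip([(240,248,280,277),(340,188,372,212)],[(.49,.196),(.478,-.157)]):
    P=W[y0:y1,x0:x1].reshape(-1,3)
    Q=P[(np.hypot(P[:,0]-cx,P[:,1]-cy)<.014)&(P[:,2]>.085)]
    print(len(Q),np.median(Q,0))
b=np.load('scene.npz')['im']
cv2.imwrite('pics/end.png',np.hstack([cv2.resize(i[220:325,180:320],(400,300)) for i in(b,im)]))
E
```

```text
113 [0.48882259 0.19952705 0.09571556]
32 [ 0.47560824 -0.15182117  0.09570761]
```

View pics/end.png

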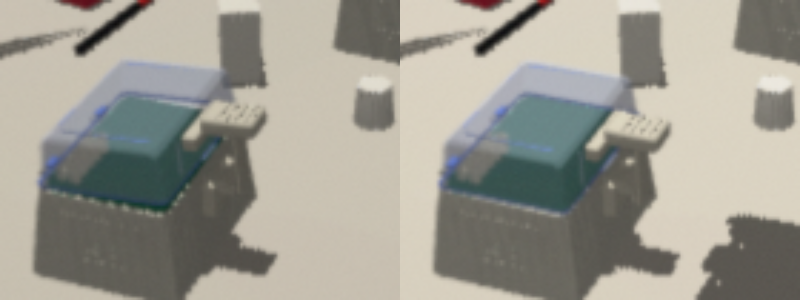

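The right crop shows the lid down flush, with the tab at about (637,130). Both tab tops are now at 95.7 mm and the arm is clear, so I hand in.

```bash
python3 -c "
from plant import *
print(close_job())"
```

```text
the job is handed in; nothing more can be done
None
```

The job is handed in at about 9 s: the loose lid (the box at y ≈ +0.19 m) lifted about 9 mm on the first tug, was pressed down with about 18 N until it caught, and then held tugs of 8–13 N; both tab tops measured 95.7 mm (lids shut), the gripper is clear, and the other box's tab was not tugged because it already sat at shut height.

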